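# Hang the market pail on the display stand

### The arm

A 6-joint arm with a two-finger parallel gripper is mounted at the origin on the work surface. World frame = base frame: x ahead of the robot, y to its left, z up, the work surface at z = 0. Lengths are in m, angles in rad, forces in N, time in s.
With the tool pointing down it reaches from about 0.3 to 0.875 m from the base axis. Payload 6.4 kg.
Tool frame: the origin (TCP) lies on the centre line of the jaws, within the pads' length; the fingertips stand 25 mm ahead of it and the grasp point (between the pads) lies 6 mm ahead of it (env.tips_ahead is the distance from the TCP to the fingertips, in m); z points along the fingers, y is the line along which they close (so a half turn about z gives the same grasp; the last joint's range is limited). The gripper opens to 85 mm and grips with 20 to 120 N. Pads are 22 mm wide; open, the fingers measure 114 mm over their backs; the gripper's body (76 mm by 85 mm) begins 54 mm behind the grasp point. The pads swing forward as they close: fully open they stand 13 mm farther back than shut.
Start: joints at [1.119, 0.181, 1.607, -0, 1.354, -0.206], TCP at [0.14, 0.558, 0.256] pointing down, gripper open.
Joint ranges: [-2.99, 2.99], [-0.89, 2.07], [0.3, 2.58], [-1.14, 4.28], [0, 2.63], [-3.12, 3.12]. Speed limits (rad/s): [2.57, 2.57, 3.01, 3.14, 3.14, 3.14].

### API

Orientations are given as a unit quaternion [w, x, y, z].
In Python, from station import env gives the robot as it stands.
- The arm moves only by the tool step_arm, never from a script. Its argument "targets" is a list that holds one entry, the list of rows, each a list of 6 numbers: the shift along the tool's x, y, z in units of 0.075 m (1.0 is 0.075 m), then the turn, a rotation vector about the tool's x, y, z in units of 180 degrees (1.0 is 180 degrees). In form: [[[dx, dy, dz, rx, ry, rz], ...]]. A call has 1 to 12 rows; each row shifts and turns the commanded pose from where the row before left it, along the tool's axes as they then stand; what a row does not reach is not made up. A row lasts 1/12 s, in which the tool goes at most 41.7 mm and 7.16 degrees, less where a joint would pass 70% of its speed; a pose out of reach is approached as far as the arm can. A call with a number of a shift or a turn outside -1 to 1 is refused whole. A call with a gripper value outside its range is refused whole. "gripper" is the finger opening in mm, from 0 to 85.4, set as the call begins (left out, the last holds). The fingers move at their own pace and stop on an object; "squeeze" is the grip in N (left out, the last holds). Time passes only in rows, so rows that do not move let the fingers close. It gives the time, the measured TCP pose, the force, the opening and the grip force at its end, in the units of the state.
- env.state(): the state, without advancing time (a new reading comes with each control period).
- env.camera(name): name is "scene" or "top" or "wrist"; returns a dict with "color" (384x512x3 uint8, blue, green, red), "range_z" (384x512 float32, m along the optical axis (not along the pixel's ray), 0 where there is no reading), "fov_y" (degrees; the focal length in pixels is half the picture's height over the tangent of half this angle, whatever the lens; pixels are square), "cx", "cy" (the principal point, pixels), "R" (3x3) and "t" (3): a world point X has camera coordinates R X + t. Camera axes: x right, y down, z forward; pixel columns grow to the right and rows downward; lengths in m; the calibration is good to about 2 mm. A picture is of the moment at which its call begins.
- env.close_job(): hands the job in; it is judged then, once.
The state is a dict: "time": time; "joint_positions": joint angles; "joint_velocities": joint speeds; "joint_torque": joint torques, N m; "eef_pos": TCP position; "eef_rot": TCP orientation; "contact_force": force on the tool from outside, world axes, zero at the start; "moment": the same for the moment, N m; "finger_gap": finger opening in m; "grip_force": force on a finger pad.
Only numpy, scipy, OpenCV 4.12 (cv2) and the standard library are available. Lean on these libraries where they do the work, as an engineer would, in place of code of your own. Each camera call takes 0.05 s, during which the arm holds its last target. There are 200 camera calls.

### The job

Swing the flat-lying bail of the red pail upright while the pail stays standing on the table, then lift the pail by its bail and hang it on the blue hook of the display stand, the kink in the middle of the bail resting over the hook. Keep the pail level enough that the two wooden dolls stay inside, leave the other goods on the table alone, and let go so that the pail hangs upright and still.

Things in the scene. Friction and masses are not known exactly. Their poses are not given: they have to be found in the camera images.
- pail: Small red tin pail, open-topped, loose, about 0.6 kg with bail and goods (varies): 80 mm across at the foot, 98 mm at the rim, 85 mm tall. Origin at the centre of its underside, z up. Steel ears on its +y and -y sides reach 104 mm up and carry the bail's hinge, 95 mm above the underside along its y axis. At the start it stands on the table and the bail lies level towards its -x.
- bail (a joint): Swing angle of the bail: 0 lying flat (level, towards the pail's -x, its stop), 1.571 upright over the pail, 3.142 flat on the other side. Starts flat or nearly so (0 to 0.2). The hinge is slightly stiff (about 0.03 N m): the bail just stays where it is left. A firm pinch does not let the rod turn between the fingers, so a long swing with the tool held still drags or tips the pail: swing in short steps, easing the grip between them.
- pail_hinge (a point): Point on the bail's hinge axis at the middle of the pail, 95 mm above the pail's underside. Axes as the pail's (turns with the pail, not with the bail).
- bail_kink (a point): Apex of the kink in the middle of the bail, rod's centre line, 88 mm from the hinge. The bail is a dark 8 mm round rod: side arms 116 mm apart and a cross bar parallel to the hinge, 80 mm from it, with an outward kink 28 mm wide, 8 mm deep in its middle, where the hook belongs. Axes turn with the bail; flat, they are the pail's.
- bail_left (a point): Middle of the straight part of the cross bar on the pail's +y side, rod's centre line, 80 mm from the hinge and 28 mm sideways of the kink; straight for 14 mm either way. A good place to pinch (8 mm rod), which leaves the kink free for the hook. With the bail flat it is 95 mm above the table, over 25 mm clear of the rim.
- bail_right (a point): The same on the pail's -y side.
- hook_seat (a point): Bottom of the hook's trough, on top of the blue hook arm (10 mm round), 250 mm above the table. z up; +x points along the arm to the post, -x to the upturned tip. The bail comes from the tip's side, its cross bar across the hook (along this y) and above the tip, the hook passing through the bail, then down. Hung here, the kink's rod centre is 4 mm above this point.
- hook_tip (a point): Centre of the round end (10 mm) of the hook's upturned tip, 28 mm from the seat towards -x and 17 mm above it, so its top is 22 mm above the seat. Axes as the seat's.
- stand: Display stand, fixed to the table: white post 22 mm round, its top 261 mm up, on a dark wooden disc 110 mm across, 16 mm thick; both centred 85 mm from the seat towards +x. The arm rises 7 mm from the seat within 30 mm towards the post. Origin on the table straight below the hook's seat, axes as the seat's.
- doll_a_center (a point): Centre (27 mm up) of a yellow wooden doll, 29 mm across, 55 mm tall, standing loose in the pail.
- doll_b_center (a point): Centre of the like green wooden doll in the pail.
- cup: Bystander: blue ceramic cup, 72 mm across, 70 mm tall; loose, origin at the centre of its underside. Leave alone.
- jar: Bystander: terracotta jar with wooden cap, 60 mm across, 85 mm tall; loose, origin at the centre of its underside. Leave alone.
- bowl: Bystander: wooden bowl, 120 mm across, 45 mm tall; loose, origin at the centre of its underside. Leave alone.
- totem: Bystander: dark turned wooden figure, 54 mm across, 104 mm tall; loose, origin at the centre of its underside. Leave alone.
- tin: Bystander: green painted tin box, 110 x 80 x 60 mm; loose, origin at the centre of its underside. Leave alone.
- gift: Bystander: cardboard gift box, 90 x 120 x 50 mm; loose, origin at the centre of its underside. Leave alone.

How it is judged:
On the way:
1. the bail is swung upright (within 0.3 rad) while the pail stands on the table (value of joint bail between 1.27 and 1.87 rad and height (world z) of pail below 0.008 m and angle between pail's own z axis and vertical below 0.12 rad), for 0.1 s.
At the end, for the whole second after the job is handed in: The pail hangs clear of the table by its bail on the hook between tip and post: the kink's rod centre within 20 mm sideways of the hook and from 28 mm before to 60 mm behind the seat, 4 mm below to 30 mm above it; the pail is within 0.3 rad of upright, slower than 0.08 m/s, and both dolls are in it (x of bail_kink in the frame of hook_seat between -0.028 and 0.06 m and y of bail_kink in the frame of hook_seat between -0.02 and 0.02 m and z of bail_kink in the frame of hook_seat between -0.004 and 0.03 m and height (world z) of pail above 0.045 m and angle between pail's own z axis and vertical below 0.3 rad and linear speed of pail below 0.08 m/s and horizontal distance between each of doll_a_center, doll_b_center and pail below 0.05 m and z of doll_a_center in the frame of pail between 0 and 0.09 m and z of doll_b_center in the frame of pail between 0 and 0.09 m); the robot touches nothing.
It fails at once if the pail tilts more than 0.7 rad (angle between pail's own z axis and vertical above 0.7 rad).
It fails at once if another piece of goods is moved more than 30 mm or tipped over (distance of any of cup, jar, bowl, totem, tin, gift from where it was at the start of the episode above 0.03 m or angle between any of cup, jar, bowl, totem, tin, gift's own z axis and vertical above 0.5 rad).
It also fails if it takes over 66 s, if anything falls off the work surface, if the arm or the gripper's body presses on something with over 40 N, if the wrist force passes 120 N, or if a joint passes its speed limit or range.

## Working session

There is one attempt and no reset: what is moved stays moved. The work goes in short steps, Python scripts to look and compute and a tool call to move; the robot and the scene stay as the last step left them, time stands still between calls to the robot, and variables do not carry over. Pictures are saved under pics/ and viewed, at most 10 in all, crops included, and the job is handed in when it is done.

Besides the shell and the picture viewer there is one more tool, called after "Request:" as name([rows], argument=value, ...), one row to a line, values as JSON. step_arm: Moves the arm, as the interface text tells. Its arguments: {"type":"object","properties":{"targets":{"type":"array","items":{"type":"array","items":{"type":"array","items":{"type":"number"}}}},"gripper":{"type":"number"},"squeeze":{"type":"number"}},"required":["targets"]}

```bash
ls; mkdir -p pics; cat > h.py <<'E'
import numpy as np,cv2
from station import env
def cloud(c):
    r=c["range_z"];H,W=r.shape;f=H/2/np.tan(np.radians(c["fov_y"])/2)
    v,u=np.mgrid[:H,:W]
    P=np.stack([(u-c["cx"])/f*r,(v-c["cy"])/f*r,r],-1)
    X=(P-np.array(c["t"]))@np.array(c["R"])
    X[r<=0]=np.nan
    return X
E
python3 - <<'E'
from h import *
a=env.camera("scene");b=env.camera("top")
np.savez("a.npz",**a);np.savez("b.npz",**b)
cv2.imwrite("pics/s.png",a["color"]);cv2.imwrite("pics/t.png",b["color"])
print(env.state(),env.tips_ahead)
for c in(a,b):print(c["R"],c["t"],c["fov_y"])
E
```

```text
pics
{'time': 0.1, 'joint_positions': array([ 1.11868969e+00,  1.81454450e-01,  1.60790360e+00,  8.03614821e-06,
        1.35381171e+00, -2.06290400e-01]), 'joint_velocities': array([-0.00032198, -0.0019322 , -0.00132269, -0.00272413,  0.00075427,
       -0.00041073]), 'joint_torque': array([ 9.69428111e-04, -4.45883381e+01, -3.52237022e+01, -2.47641692e-04,
        4.18776952e-03,  7.07138292e-05]), 'eef_pos': array([0.13969629, 0.55730054, 0.25548326]), 'eef_rot': array([-2.58639386e-04,  1.22599724e-01,  9.92455886e-01, -7.44940120e-04]), 'contact_force': array([ 0.46211797, -0.92960684,  0.84002834]), 'moment': array([-0.02874913, -0.05709182,  0.03271106]), 'grip_force': 0.0, 'finger_gap': 0.08535108039752931} 0.025
[[-0.88682141  0.46205882  0.00703072]
 [ 0.34914882  0.67992686 -0.64482135]
 [-0.30272577 -0.56938661 -0.76430098]] [ 0.51463979 -0.07718327  1.69949878] 42.902962911096296
[[-0.01165808 -0.99986119 -0.01190348]
 [-0.9946525   0.01281739 -0.10247989]
 [ 0.10261823  0.01064511 -0.99466385]] [0.01808673 0.60040595 1.54425248] 46.20508152234758
```

View pics/s.png

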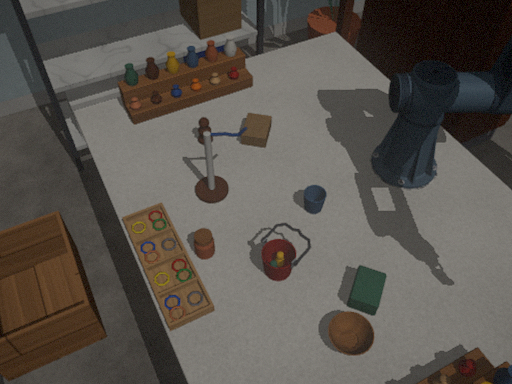

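View pics/t.png

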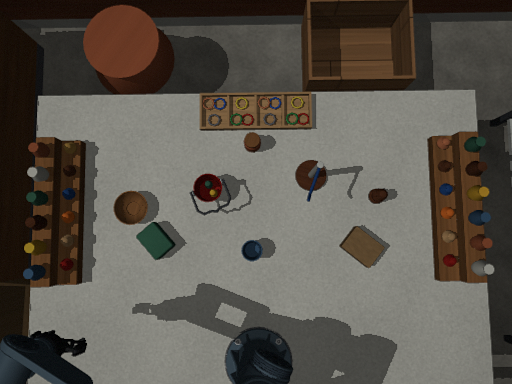

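The scene view shows the red pail at (278,258) with its bail towards the upper right, the stand at (211,188) with the blue hook arm ending near (244,133). In the top view the pail is at (208,187), the bail bar runs around (193,210)–(228,207), and the hook goes from (320,165) to (309,200).

```bash
python3 - <<'E'
from h import *
for n in "ab":
    c=dict(np.load(n+".npz"));X=cloud(c);hsv=cv2.cvtColor(c["color"],cv2.COLOR_BGR2HSV)
    h,s,v=hsv[...,0].astype(int),hsv[...,1],hsv[...,2];z=X[...,2]
    red=((h<8)|(h>172))&(s>130)&(z>.02)&(z<.12)
    box=(slice(200,300),slice(230,330)) if n=="a" else (slice(165,225),slice(180,260))
    m=np.zeros_like(red);m[box]=red[box]
    P=X[m];rim=P[P[:,2]>.078];print(n,"red",len(P),P[:,2].max(),"rim",rim[:,:2].min(0),rim[:,:2].max(0))
    A=np.c_[2*rim[:,:2],np.ones(len(rim))];q=np.linalg.lstsq(A,(rim[:,:2]**2).sum(1),rcond=None)[0];print(" circle",q[:2],np.sqrt(q[2]+q[:2]@q[:2]))
    m=np.zeros_like(red);m[box]=((s<110)&(z>.07)&(z<.2))[box]
    P=X[m];np.save(n+"bail.npy",P);print(" bail",len(P));ii=np.argsort(P[:,0]);print(np.round(P[ii][::max(1,len(P)//30)],3).tolist())
    m=((h>95)&(h<130)&(s>90)&(z>.2)&(z<.32));P=X[m];P=P[P[:,0]>.3];print(" hook",len(P));print(np.round(P[np.argsort(P[:,0])][::max(1,len(P)//25)],3).tolist())
    if n=="a": m=np.zeros_like(red);m[125:185,195:220]=(z>.1)[125:185,195:220]
    P=X[m&(z>.1)&(s<60)&(v>90)] if n=="a" else X[(z>.252)&(z<.27)&(s<60)]
    print(" post",len(P),np.nanmedian(P,0),np.nanmin(P,0),np.nanmax(P,0))
E
```

```text
a red 438 0.09096545405296246 rim [0.54536154 0.11643848] [0.64125842 0.21347713]
 circle [0.59393869 0.16564417] 0.046737625552181354
 bail 368
[[0.375, 0.052, 0.072], [0.504, 0.173, 0.106], [0.508, 0.159, 0.106], [0.511, 0.131, 0.106], [0.513, 0.161, 0.102], [0.515, 0.191, 0.104], [0.517, 0.157, 0.103], [0.52, 0.199, 0.103], [0.525, 0.197, 0.103], [0.529, 0.205, 0.102], [0.533, 0.122, 0.113], [0.536, 0.201, 0.101], [0.54, 0.095, 0.105], [0.546, 0.211, 0.098], [0.551, 0.214, 0.099], [0.553, 0.178, 0.071], [0.557, 0.195, 0.082], [0.561, 0.093, 0.1], [0.566, 0.089, 0.104], [0.571, 0.21, 0.105], [0.575, 0.211, 0.103], [0.578, 0.214, 0.084], [0.581, 0.218, 0.097], [0.585, 0.219, 0.092], [0.594, 0.105, 0.098], [0.605, 0.115, 0.083], [0.61, 0.117, 0.109], [0.616, 0.11, 0.104], [0.619, 0.111, 0.098], [0.632, 0.135, 0.084], [0.64, 0.15, 0.079]]
 hook 78
[[0.533, -0.151, 0.272], [0.537, -0.15, 0.27], [0.54, -0.156, 0.262], [0.544, -0.154, 0.265], [0.55, -0.157, 0.249], [0.553, -0.163, 0.25], [0.554, -0.163, 0.242], [0.558, -0.161, 0.249], [0.562, -0.165, 0.248], [0.567, -0.162, 0.249], [0.57
[... 1418 characters left out ...]
54, 0.272], [0.537, -0.152, 0.266], [0.543, -0.156, 0.261], [0.549, -0.163, 0.255], [0.556, -0.164, 0.248], [0.559, -0.161, 0.242], [0.565, -0.17, 0.247], [0.568, -0.164, 0.243], [0.571, -0.174, 0.243], [0.577, -0.173, 0.251], [0.579, -0.17, 0.253], [0.582, -0.175, 0.256], [0.586, -0.17, 0.25], [0.588, -0.176, 0.253], [0.593, -0.178, 0.261], [0.597, -0.178, 0.259], [0.6, -0.176, 0.255], [0.604, -0.186, 0.248], [0.607, -0.177, 0.249], [0.612, -0.182, 0.255], [0.615, -0.181, 0.261], [0.618, -0.188, 0.26], [0.621, -0.191, 0.256], [0.625, -0.192, 0.253], [0.627, -0.192, 0.254]]
 post 61 [ 0.63540379 -0.18842557  0.26024015] [ 0.09305397 -0.20355439  0.25360913] [0.65144579 0.60082631 0.26828423]
```

```bash
python3 - <<'E'
from h import *
from scipy.optimize import least_squares
def seg(P,V):
    D=[]
    for a,b in zip(V[:-1],V[1:]):
        t=np.clip(((P-a)@(b-a))/((b-a)@(b-a)),0,1);D.append(np.linalg.norm(P-a-t[:,None]*(b-a),axis=1))
    return np.min(D,0)
def bail(p,th0=None):
    x,y,w,th=p
    L=[(0,58),(66,58),(80,42),(80,14),(88,0),(80,-14),(80,-42),(66,-58),(0,-58)]
    c,s=np.cos(w),np.sin(w);R=np.array([[c,-s,0],[s,c,0],[0,0,1]])
    V=np.array([(-r*np.cos(th),l,r*np.sin(th)+95) for r,l in L])/1000
    return V@R.T+[x,y,0]
P=np.r_[np.load("abail.npy"),np.load("bbail.npy")]
P=P[(P[:,0]>.48)&(P[:,2]>.09)]
for w0 in(.2,-.2,.5):
    f=least_squares(lambda p:seg(P,bail(p))-.004,[.5935,.1645,w0,.1],loss="soft_l1",f_scale=.003)
    print(f.x,f.cost,np.median(abs(f.fun)))
p=f.x.copy()
V=bail(p);print(np.round(V,4))
for n in "ab":
    c=dict(np.load(n+".npz"));X=cloud(c);hsv=cv2.cvtColor(c["color"],cv2.COLOR_BGR2HSV)
    h,s=hsv[...,0],hsv[...,1];z=X[...,2]
    Q=X[(h>95)&(h<130)&(s>90)&(z>.2)&(z<.32)&(X[...,0]>.3)]
    def hk(q):
        x,y,w,dz=q;L=np.array([(-28,17),(-20,4),(-12,-3),(0,-5),(30,2),(85,2)])/1000
        return np.c_[x+L[:,0]*np.cos(w),y+L[:,0]*np.sin(w),.25+dz+L[:,1]]
    g=least_squares(lambda q:seg(Q,hk(q))-.004,[.56,-.163,-.33,0],loss="soft_l1",f_scale=.003)
    q=g.x;print("hook",q,np.median(abs(g.fun)),"post",q[:2]+.085*np.array([np.cos(q[2]),np.sin(q[2])]))
    m=(z>.05)&(z<.24)&(abs(X[...,0]-.638)<.03)&(abs(X[...,1]+.19)<.03);T=X[m]
    r=least_squares(lambda o:np.hypot(T[:,0]-o[0],T[:,1]-o[1])-.011,[.638,-.19],loss="soft_l1",f_scale=.003);print("post",r.x,len(T))
    m=(z>.012)&(z<.022)&(abs(X[...,0]-.638)<.07)&(abs(X[...,1]+.19)<.07);print("disc",X[m].min(0),X[m].max(0),m.sum())
    for nm,(x,y) in dict(cup=(.41,.08),tin=(.43,.31),jar=(.71,.05),bowl=(.5,.4),gift=(.41,-.28),totem=(.57,-.33)).items():
        m=(z>.02)&(z<.15)&(np.hypot(X[...,0]-x,X[...,1]-y)<.09);T=X[m]
        if len(T):print(nm,np.round(np.r_[np.median(T,0),T.max(0)],3))
E
```

```text
[0.59638751 0.16588507 0.37917644 0.11479163] 0.0015296881666452002 0.0014306536548218617
[0.5963873  0.165885   0.37917814 0.1147984 ] 0.0015296881686859389 0.0014301273226526366
[0.59638764 0.16588509 0.37917662 0.1147891 ] 0.001529688169403448 0.0014308503496121773
[[0.5749 0.2198 0.095 ]
 [0.514  0.1955 0.1026]
 [0.507  0.1755 0.1042]
 [0.5174 0.1495 0.1042]
 [0.5152 0.1335 0.1051]
 [0.5277 0.1235 0.1042]
 [0.5381 0.0975 0.1042]
 [0.5569 0.0877 0.1026]
 [0.6179 0.112  0.095 ]]
hook [ 0.56514148 -0.16476539 -0.34904621  0.00414087] 0.0010819381569727848 post [ 0.64501593 -0.19383554]
post [ 0.64164681 -0.19456171] 305
disc [ 0.58877945 -0.24674691  0.01203903] [ 0.69709609 -0.13675549  0.02181408] 551
cup [0.395 0.036 0.051 0.418 0.054 0.077]
tin [0.425 0.356 0.06  0.485 0.4   0.068]
jar [0.761 0.028 0.077 0.788 0.045 0.093]
bowl [0.479 0.393 0.042 0.588 0.49  0.067]
gift [ 0.407 -0.328  0.048  0.46  -0.283  0.058]
totem [ 0.572 -0.41   0.076  0.588 -0.401  0.105]
hook [ 0.56122519 -0.16380393 -0.36712958  0.00329604] 0.001060533179804958 post [ 0.64056092 -0.19431364]
post [ 0.64095768 -0.194241  ] 56
disc [ 0.58995746 -0.24601567  0.01200827] [ 0.69350343 -0.13910913  0.02169511] 417
cup [0.385 0.035 0.063 0.415 0.052 0.076]
tin [0.415 0.345 0.058 0.48  0.398 0.069]
jar [0.75  0.012 0.082 0.783 0.04  0.095]
bowl [0.469 0.389 0.051 0.585 0.49  0.069]
gift [ 0.4   -0.336  0.048  0.458 -0.288  0.059]
totem [ 0.563 -0.409  0.066  0.584 -0.399  0.11 ]
```

```bash
cat >> h.py <<'E'
from scipy.linalg import logm,expm
from scipy.spatial.transform import Rotation as Ro
PAIL=np.array([.5957,.165,0]);YAW=.379
SEAT=np.array([.5618,-.1647,.25]);HY=-.355
def mat(R,p): T=np.eye(4);T[:3,:3]=R;T[:3,3]=p;return T
def cur():
    s=env.state();q=s["eef_rot"];return mat(Ro.from_quat(np.r_[q[1:],q[0]]).as_matrix(),s["eef_pos"])
def tool(yaw,a=0): # tool y along yaw, z down, tilted a: fingers point to +yaw dir
    c,s=np.cos(yaw),np.sin(yaw)
    B=np.array([[-s,c,0],[c,s,0],[0,0,-1.]])
    return B@Ro.from_rotvec([-a,0,0]).as_matrix()
def graspT(yaw,a,g): R=tool(yaw,a);return mat(R,np.asarray(g)-.006*R[:,2])
def rows(T,n,C=None):
    D=np.linalg.inv(cur() if C is None else C)@T;S=expm(logm(D).real/n)
    return np.round(np.r_[S[:3,3]/.075,Ro.from_matrix(S[:3,:3]).as_rotvec()/np.pi],4)
def pw(l,yaw=YAW,o=PAIL):
    c,s=np.cos(yaw),np.sin(yaw);return o+np.array([[c,-s,0],[s,c,0],[0,0,1]])@np.asarray(l)
def left(th): return pw([-.08*np.cos(th),.028,.095+.08*np.sin(th)])
E
python3 - <<'E'
from h import *
C=cur();a=np.radians(30)
T0=graspT(YAW,0,left(.09)+[0,0,.15]);T0[:3,3]-=pw([.03,0,0],o=0*PAIL)
M=mat(T0[:3,:3],C[:3,3]);print("turn9",rows(M,9,C));print("move14",rows(T0,14,M))
T1=graspT(YAW,a,left(.09));T1b=T1.copy();T1b[:3,3]-=.07*T1[:3,2];print("pre6",rows(T1b,6,T0),"in4",rows(T1,4,T1b))
T2=graspT(YAW,a-.1,[0,0,0]);
Tt=graspT(YAW,a-1.2,left(.09+1.2));print("swing24",rows(Tt,24,T1))
E
```

```text
turn9 [-0.      0.     -0.     -0.0001  0.      0.0335]
move14 [-0.4811  0.1608 -0.0026  0.      0.     -0.    ]
pre6 [ 0.     -0.0614  0.194  -0.0278 -0.     -0.    ] in4 [ 0.     -0.      0.2333 -0.      0.     -0.    ]
swing24 [-0.      0.0358 -0.0427  0.0159 -0.     -0.    ]
```

Request:
step_arm([
  [[0, 0, 0, 0, 0, 0.0335], [0, 0, 0, 0, 0, 0.0335], [0, 0, 0, 0, 0, 0.0335], [0, 0, 0, 0, 0, 0.0335], [0, 0, 0, 0, 0, 0.0335], [0, 0, 0, 0, 0, 0.0335], [0, 0, 0, 0, 0, 0.0335], [0, 0, 0, 0, 0, 0.0335], [0, 0, 0, 0, 0, 0.0335]],
], gripper=30)

```text
time: 0.85
eef_pos: [0.1398, 0.5574, 0.2557]
eef_rot: [0.0, 0.564, 0.826, -0.001]
contact_force: [-0.5, 0.7, 0.7]
finger_gap: 0.0299
grip_force: 0.0
```

Request:
step_arm([
  [[-0.48, 0.16, 0, 0, 0, 0], [-0.48, 0.16, 0, 0, 0, 0], [-0.48, 0.16, 0, 0, 0, 0], [-0.48, 0.16, 0, 0, 0, 0], [-0.48, 0.16, 0, 0, 0, 0], [-0.48, 0.16, 0, 0, 0, 0], [-0.48, 0.16, 0, 0, 0, 0], [-0.48, 0.16, 0, 0, 0, 0], [-0.48, 0.16, 0, 0, 0, 0], [-0.48, 0.16, 0, 0, 0, 0], [-0.48, 0.16, 0, 0, 0, 0], [-0.48, 0.16, 0, 0, 0, 0]],
])

```text
time: 1.85
eef_pos: [0.4337, 0.2076, 0.2561]
eef_rot: [-0.0, 0.562, 0.827, -0.0]
contact_force: [0.8, 0.7, -0.3]
finger_gap: 0.03
grip_force: 0.0
```

```bash
python3 - <<'E'
from h import *
C=cur();a=np.radians(30)
T1=graspT(YAW,a,left(.09));T1b=T1.copy();T1b[:3,3]-=.06*T1[:3,2]
print(C[:3,3],rows(T1b,8,C),rows(T1,4,T1b),T1b[:3,3])
E
```

```text
[0.43372936 0.207618   0.25608809] [-1.192e-01 -7.000e-04  1.672e-01 -2.080e-02  0.000e+00 -1.000e-04] [ 0.  -0.   0.2 -0.   0.  -0. ] [0.48066007 0.14932373 0.15934796]
```

Request:
step_arm([
  [[-0.119, 0, 0.167, -0.0208, 0, 0], [-0.119, 0, 0.167, -0.0208, 0, 0], [-0.119, 0, 0.167, -0.0208, 0, 0], [-0.119, 0, 0.167, -0.0208, 0, 0], [-0.119, 0, 0.167, -0.0208, 0, 0], [-0.119, 0, 0.167, -0.0208, 0, 0], [-0.119, 0, 0.167, -0.0208, 0, 0], [-0.119, 0, 0.167, -0.0208, 0, 0], [0, 0, 0, 0, 0, 0]],
])

```text
time: 2.6
eef_pos: [0.4777, 0.1502, 0.1561]
eef_rot: [0.143, 0.544, 0.799, 0.213]
contact_force: [-1.6, -0.0, -0.2]
finger_gap: 0.03
grip_force: 0.0
```

```bash
python3 - <<'E'
from h import *
C=cur();a=np.radians(30)
w=env.camera("wrist");np.savez("w.npz",**w);cv2.imwrite("pics/w1.png",w["color"])
X=cloud(w);f=192/np.tan(np.radians(w["fov_y"])/2)
for nm,p in dict(l=left(.09),r=pw([-.0797,-.028,.102]),k=pw([-.0877,0,.103])).items():
    q=np.array(w["R"])@p+w["t"];print(nm,q[:2]/q[2]*f+[w["cx"],w["cy"]])
T1=graspT(YAW,a,left(.09));print(C[:3,3],rows(T1,4,C),env.state()["contact_force"])
E
```

```text
l [265.9983402  219.23987843]
r [265.54672218 291.37945832]
k [256.32634262 260.35683924]
[0.47772897 0.15019163 0.15608392] [-0.0063  0.0129  0.1945 -0.0004 -0.     -0.0003] [ 1.03781067 -0.05071713  0.32730125]
```

View pics/w1.png

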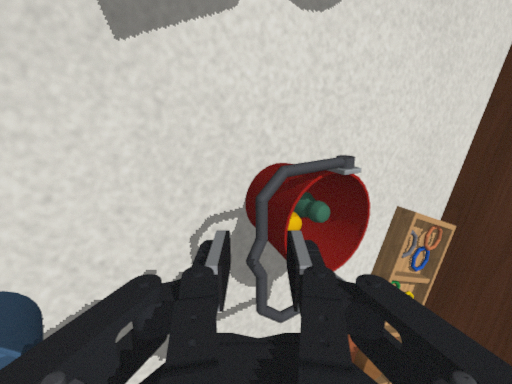

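The wrist view shows the bail's left bar at about (262,220), midway between the fingers (215–232 and 290–305). The kink apex is at (250,262), 2–3 mm from my prediction, so I'm going in.

Request:
step_arm([
  [[-0.006, 0.007, 0.195, 0, 0, 0], [-0.006, 0.007, 0.195, 0, 0, 0], [-0.006, 0.007, 0.195, 0, 0, 0], [-0.006, 0.007, 0.195, 0, 0, 0], [0, 0, 0, 0, 0, 0]],
])

```text
time: 3.07
eef_pos: [0.5101, 0.1618, 0.1091]
eef_rot: [0.144, 0.543, 0.8, 0.213]
contact_force: [-0.2, -0.9, 0.4]
finger_gap: 0.0298
grip_force: 0.0
```

Request:
step_arm([
  [[0, 0, 0, 0, 0, 0], [0, 0, 0, 0, 0, 0], [0, 0, 0, 0, 0, 0], [0, 0, 0, 0, 0, 0], [0, 0, 0, 0, 0, 0], [0, 0, 0, 0, 0, 0]],
], gripper=0, squeeze=25)

```text
time: 3.57
eef_pos: [0.5097, 0.1611, 0.1105]
eef_rot: [0.145, 0.543, 0.799, 0.214]
contact_force: [-2.8, 0.0, 0.3]
finger_gap: 0.0068
grip_force: 24.4
```

```bash
python3 - <<'E'
from h import *
C=cur();s=env.state();g=C[:3,3]+.006*C[:3,2];print(g,left(.09),s["contact_force"],s["moment"],s["finger_gap"],s["grip_force"])
L=Ro.from_euler("z",-YAW).apply(g-PAIL);print("grasp in pail",L)
# per-row rotation about the hinge from current pose, 3 deg
H=pw([0,0,.095]);k=pw([0,1,0],o=0*PAIL);R=Ro.from_rotvec(k*np.radians(3)).as_matrix()
T=mat(R,H-R@H)@C;print(rows(T,1,C))
E
```

```text
[0.51246182 0.16215627 0.10533918] [0.51131823 0.16153345 0.10219028] [-2.82213931  0.03236734  0.2604304 ] [-0.07781226  0.4763348   0.02429418] 0.0067661116937153066 24.42973405122757
grasp in pail [-0.07838334  0.0281555   0.10533918]
[ 0.      0.0389 -0.0428  0.0167 -0.     -0.    ]
```

Request:
step_arm([
  [[0, 0.038, -0.0428, 0.0167, 0, 0], [0, 0.038, -0.0428, 0.0167, 0, 0], [0, 0.038, -0.0428, 0.0167, 0, 0], [0, 0.038, -0.0428, 0.0167, 0, 0], [0, 0.038, -0.0428, 0.0167, 0, 0], [0, 0.038, -0.0428, 0.0167, 0, 0], [0, 0.038, -0.0428, 0.0167, 0, 0], [0, 0.038, -0.0428, 0.0167, 0, 0]],
])

```text
time: 4.23
eef_pos: [0.5219, 0.1657, 0.1425]
eef_rot: [0.029, 0.561, 0.826, 0.042]
contact_force: [-1.6, -1.0, -0.4]
finger_gap: 0.0066
grip_force: 24.6
```

```bash
python3 - <<'E'
from h import *
a=env.camera("scene");np.savez("a2.npz",**a);cv2.imwrite("pics/s2.png",cv2.resize(a["color"][190:330,200:400],None,fx=3,fy=3))
C=cur();s=env.state();g=C[:3,3]+.006*C[:3,2];print("pail frame",Ro.from_euler("z",-YAW).apply(g-PAIL),s["contact_force"],s["moment"],s["finger_gap"])
E
```

```text
pail frame [-0.06569651  0.02738311  0.13786881] [-2.0924525  -0.35754636  3.31505708] [-0.03314218  0.42322475  0.02846536] 0.006669828380220452
```

View pics/s2.png

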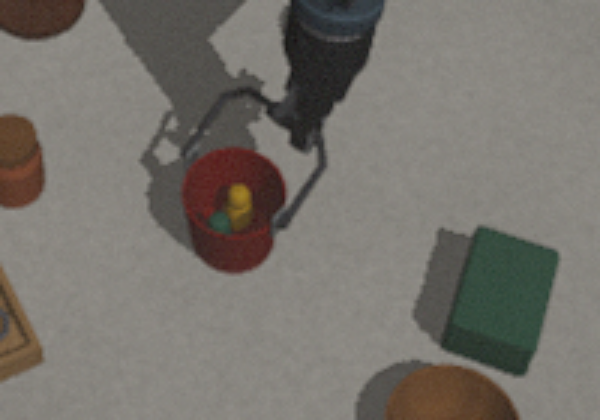

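The crop shows the fingers holding the bail's left bar at about (300,130), roughly a third of the way up. The pail is still standing with both dolls inside, so I'll keep swinging.

Request:
step_arm([
  [[0, 0.038, -0.0428, 0.0167, 0, 0], [0, 0.038, -0.0428, 0.0167, 0, 0], [0, 0.038, -0.0428, 0.0167, 0, 0], [0, 0.038, -0.0428, 0.0167, 0, 0], [0, 0.038, -0.0428, 0.0167, 0, 0], [0, 0.038, -0.0428, 0.0167, 0, 0], [0, 0.038, -0.0428, 0.0167, 0, 0], [0, 0.038, -0.0428, 0.0167, 0, 0], [0, 0.038, -0.0428, 0.0167, 0, 0], [0, 0.038, -0.0428, 0.0167, 0, 0]],
])

```text
time: 5.12
eef_pos: [0.5516, 0.1777, 0.1706]
eef_rot: [-0.118, 0.549, 0.809, -0.174]
contact_force: [-4.4, -0.2, 6.1]
finger_gap: 0.0069
grip_force: 25.1
```

```bash
python3 - <<'E'
from h import *
C=cur();s=env.state();g=C[:3,3]+.006*C[:3,2];print("pail frame",Ro.from_euler("z",-YAW).apply(g-PAIL),s["contact_force"],s["moment"],s["finger_gap"],C[:3,2],s["joint_positions"])
E
```

```text
pail frame [-0.03869363  0.02811382  0.16509646] [-4.3992013  -0.23894925  6.08234363] [-0.1489376   0.75003272 -0.06323515] 0.006912711017066836 [-0.38192011 -0.15112319 -0.9117559 ] [ 0.15379764  0.55494281  1.34520175 -0.0912823   1.6550441  -0.21261086]
```

```bash
python3 - <<'E'
from h import *
C=cur();th=1.06
T=graspT(YAW,np.pi/2-th,left(th)+.001*(left(th)-pw([0,.028,.095]))/.08);print(left(th),rows(T,10,C))
E
```

```text
[0.54900589 0.1765427  0.16478844] [-0.0001 -0.0087 -0.0004 -0.0297 -0.     -0.    ]
```

Request:
step_arm([
  [[0, 0, 0, 0, 0, 0], [0, 0, 0, 0, 0, 0], [0, 0, 0, 0, 0, 0], [0, 0, 0, 0, 0, 0]],
], gripper=30)

```text
time: 5.45
eef_pos: [0.5514, 0.1775, 0.1694]
eef_rot: [-0.117, 0.549, 0.809, -0.173]
contact_force: [-0.6, 0.4, 0.6]
finger_gap: 0.0302
grip_force: 0.0
```

```bash
python3 - <<'E'
from h import *
a=env.camera("scene");np.savez("a3.npz",**a);w=env.camera("top");np.savez("b3.npz",**w)
P=[]
for c in(a,w):
    X=cloud(c);s=cv2.cvtColor(c["color"],cv2.COLOR_BGR2HSV)[...,1];L=Ro.from_euler("z",-YAW).apply((X-PAIL).reshape(-1,3))
    m=(L[:,2]>.1)&(L[:,2]<.18)&(abs(L[:,0])<.08)&(L[:,1]<.005)&(L[:,1]>-.07);Q=L[m];print(len(Q));P.append(Q)
P=np.vstack(P);print(np.round(P[np.argsort(P[:,2])][::max(1,len(P)//15)],3).tolist())
m=P[:,2]>.12;print("theta",np.median(np.arctan2(P[m,2]-.0975,-P[m,0])))
C=cur();th=1.06
T=graspT(YAW,np.pi/2-th,left(th));print(C[:3,3],rows(T,10,C))
E
```

```text
53
75
[[-0.01, -0.052, 0.1], [-0.003, -0.06, 0.102], [-0.0, -0.05, 0.104], [-0.006, -0.058, 0.105], [-0.006, -0.048, 0.109], [-0.013, -0.054, 0.116], [-0.015, -0.059, 0.122], [-0.015, -0.059, 0.129], [-0.016, -0.057, 0.134], [-0.025, -0.06, 0.143], [-0.032, -0.048, 0.157], [-0.042, -0.02, 0.162], [-0.036, -0.047, 0.165], [-0.044, -0.024, 0.166], [-0.04, -0.039, 0.168], [-0.043, -0.004, 0.172]]
theta 1.0453479949136915
[0.55146384 0.17745879 0.16963177] [ 0.0001 -0.0077 -0.0005 -0.0296  0.     -0.    ]
```

Request:
step_arm([
  [[0, -0.0085, 0, -0.0296, 0, 0], [0, -0.0085, 0, -0.0296, 0, 0], [0, -0.0085, 0, -0.0296, 0, 0], [0, -0.0085, 0, -0.0296, 0, 0], [0, -0.0085, 0, -0.0296, 0, 0], [0, -0.0085, 0, -0.0296, 0, 0], [0, -0.0085, 0, -0.0296, 0, 0], [0, -0.0085, 0, -0.0296, 0, 0], [0, -0.0085, 0, -0.0296, 0, 0], [0, -0.0085, 0, -0.0296, 0, 0], [0, 0, 0, 0, 0, 0]],
])

```text
time: 6.47
eef_pos: [0.542, 0.1749, 0.167]
eef_rot: [0.14, 0.544, 0.801, 0.208]
contact_force: [-2.1, -0.2, -0.6]
finger_gap: 0.0301
grip_force: 0.0
```

Request:
step_arm([
  [[0, 0, 0, 0, 0, 0], [0, 0, 0, 0, 0, 0], [0, 0, 0, 0, 0, 0], [0, 0, 0, 0, 0, 0], [0, 0, 0, 0, 0, 0], [0, 0, 0, 0, 0, 0]],
], gripper=0, squeeze=25)

```text
time: 6.97
eef_pos: [0.5473, 0.1756, 0.1708]
eef_rot: [0.142, 0.543, 0.801, 0.208]
contact_force: [-2.9, -0.7, 5.8]
finger_gap: 0.0069
grip_force: 24.7
```

```bash
python3 - <<'E'
from h import *
C=cur();s=env.state();g=C[:3,3]+.006*C[:3,2];L=Ro.from_euler("z",-YAW).apply(g-PAIL);print(L,np.arctan2(L[2]-.095,-L[0]),np.hypot(L[2]-.095,L[0]),s["contact_force"],s["finger_gap"],s["grip_force"])
H=pw([0,0,.095]);k=pw([0,1,0],o=0*PAIL);R=Ro.from_rotvec(k*np.radians(3)).as_matrix()
print(rows(mat(R,H-R@H)@C,1,C),C[:3,2])
E
```

```text
[-0.03808833  0.02770074  0.1655522 ] 1.0757712118443878 0.0801768871744372 [-2.91413071 -0.74052139  5.78583123] 0.006854980508595385 24.717724553192966
[ 0.      0.0601  0.0024  0.0167 -0.     -0.    ] [ 0.45366956  0.17948463 -0.87290847]
```

Request:
step_arm([
  [[0, 0.0595, 0.0024, 0.0165, 0, 0], [0, 0.0595, 0.0024, 0.0165, 0, 0], [0, 0.0595, 0.0024, 0.0165, 0, 0], [0, 0.0595, 0.0024, 0.0165, 0, 0], [0, 0.0595, 0.0024, 0.0165, 0, 0], [0, 0.0595, 0.0024, 0.0165, 0, 0], [0, 0.0595, 0.0024, 0.0165, 0, 0], [0, 0.0595, 0.0024, 0.0165, 0, 0], [0, 0.0595, 0.0024, 0.0165, 0, 0], [0, 0, 0, 0, 0, 0], [0, 0, 0, 0, 0, 0]],
])

```text
time: 7.88
eef_pos: [0.5832, 0.1898, 0.1802]
eef_rot: [0.013, 0.561, 0.827, 0.018]
contact_force: [0.5, -0.1, 4.9]
finger_gap: 0.007
grip_force: 25.2
```

```bash
python3 - <<'E'
from h import *
a=env.camera("scene");w=env.camera("top");P=[]
cv2.imwrite("pics/s4.png",cv2.resize(a["color"][170:310,200:400],None,fx=3,fy=3))
for c in(a,w):
    X=cloud(c);L=Ro.from_euler("z",-YAW).apply((X-PAIL).reshape(-1,3))
    P.append(L[(L[:,2]>.125)&(L[:,2]<.19)&(abs(L[:,0])<.08)&(L[:,1]<.0)&(L[:,1]>-.07)])
    hsv=cv2.cvtColor(c["color"],cv2.COLOR_BGR2HSV).reshape(-1,3);m=((hsv[:,0]<8)|(hsv[:,0]>172))&(hsv[:,1]>130)&(L[:,2]>.078)&(L[:,2]<.1)&(np.hypot(L[:,0],L[:,1])<.075)
    r=L[m];q=np.linalg.lstsq(np.c_[2*r[:,:2],np.ones(len(r))],(r[:,:2]**2).sum(1),rcond=None)[0];print("rim",q[:2],np.polyfit(r[:,0],r[:,2],1))
P=np.vstack(P);print("theta",np.median(np.arctan2(P[:,2]-.0975,-P[:,0])),len(P))
C=cur();s=env.state();g=C[:3,3]+.006*C[:3,2];L=Ro.from_euler("z",-YAW).apply(g-PAIL);print(L,np.arctan2(L[2]-.095,-L[0]),s["contact_force"],s["moment"],C[:3,2])
E
```

```text
rim [8.56706384e-05 1.69844685e-03] [0.01978922 0.08366101]
rim [-0.00284742  0.0003175 ] [-0.02628757  0.08384418]
theta 1.5536783848995244 107
[-0.0030074   0.0277027   0.17415135] 1.5328190265514636 [-0.59653087 -1.28515019  4.39878113] [-0.19433239  0.12394349 -0.04371277] [ 0.04091817  0.01527456 -0.99904574]
```

View pics/s4.png

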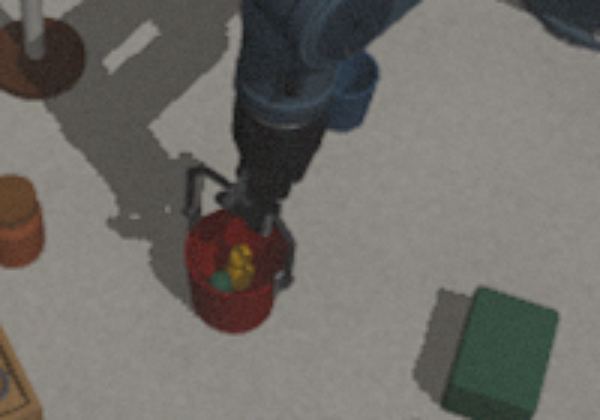

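The bail stands upright in the crop, held at about (262,200), and the pail is still standing with both dolls in it. Next I firm up the grip and lift.

Request:
step_arm([
  [[0, 0, 0, 0, 0, 0], [0, 0, 0, 0, 0, 0], [0, 0, 0, 0, 0, 0], [0, 0, -0.03, 0, 0, 0], [0, 0, -0.05, 0, 0, 0], [0, 0, -0.07, 0, 0, 0], [0, 0, -0.09, 0, 0, 0], [0, 0, -0.09, 0, 0, 0], [0, 0, -0.09, 0, 0, 0], [0, 0, -0.06, 0, 0, 0], [0, 0, -0.03, 0, 0, 0], [0, 0, 0, 0, 0, 0]],
], squeeze=90)

```text
time: 8.98
eef_pos: [0.5807, 0.189, 0.219]
eef_rot: [0.012, 0.562, 0.827, 0.018]
contact_force: [-0.3, 0.1, -6.1]
finger_gap: 0.005
grip_force: 87.7
```

```bash
cat >> h.py <<'E'
def look(yaw,o):
    "points of dark bail in frame (grasp-centred, yaw); rim line"
    for n in("scene","top"):
        c=env.camera(n);X=cloud(c);L=Ro.from_euler("z",-yaw).apply((X-o).reshape(-1,3))
        hsv=cv2.cvtColor(c["color"],cv2.COLOR_BGR2HSV).reshape(-1,3);near=(np.hypot(L[:,0],L[:,1]+.028)<.09)
        m=((hsv[:,0]<8)|(hsv[:,0]>172))&(hsv[:,1]>130)&near&(L[:,2]<-.04)&(L[:,2]>-.2);r=L[m]
        if len(r)>10:
            k=r[:,2]>np.percentile(r[:,2],97)-.02
            A=np.c_[r[k][:,:2],np.ones(k.sum())];print(n,"rim plane",np.linalg.lstsq(A,r[k][:,2],rcond=None)[0],"ctr",(r[k].min(0)+r[k].max(0))/2,"min z",r[:,2].min()+o[2])
        m=near&(hsv[:,1]<110)&(L[:,1]<-.012)&(L[:,2]>-.06)&(L[:,2]<.03)&(abs(L[:,0])<.03);b=L[m]
        for lo in(-.03,-.045,-.06,-.075,-.09):
            q=b[(b[:,1]>lo)&(b[:,1]<=lo+.015)]
            if len(q)>2:
                q=q[q[:,2]>q[:,2].max()-.012];print(n,lo,np.round(np.median(q,0),4),len(q))
    return c
E
python3 - <<'E'
from h import *
C=cur();s=env.state();g=C[:3,3]+.006*C[:3,2];print(g,C[:3,2],s["contact_force"],s["moment"],s["finger_gap"],s["grip_force"]);look(YAW,g)
a=env.camera("scene");cv2.imwrite("pics/s5.png",cv2.resize(a["color"][130:310,180:400],None,fx=3,fy=3))
E
```

```text
[0.58089896 0.18912912 0.21298103] [ 0.04039841  0.01562148 -0.99906153] [-0.3435008   0.1210094  -6.07492133] [0.03853665 0.1474296  0.00279729] 0.004996060540172046 87.7047086879611
scene rim plane [ 0.01648885  0.03300636 -0.09547448] ctr [ 0.00603104 -0.02554559 -0.09609471] min z 0.03820729358494923
scene -0.045 [ 0.0006 -0.0425  0.0044] 6
scene -0.06 [ 0.0025 -0.0515  0.0036] 15
scene -0.075 [ 0.0037 -0.0665  0.0018] 16
scene -0.09 [ 0.0042 -0.0785 -0.007 ] 8
top rim plane [-0.09195336 -0.11115998 -0.10140223] ctr [ 0.00093908 -0.05029531 -0.09828462] min z 0.03032978181202886
top -0.06 [-0.0001 -0.0519 -0.0011] 9
top -0.075 [-0.0014 -0.0665  0.0008] 10
top -0.09 [-0.0002 -0.0802 -0.011 ] 8
```

View pics/s5.png

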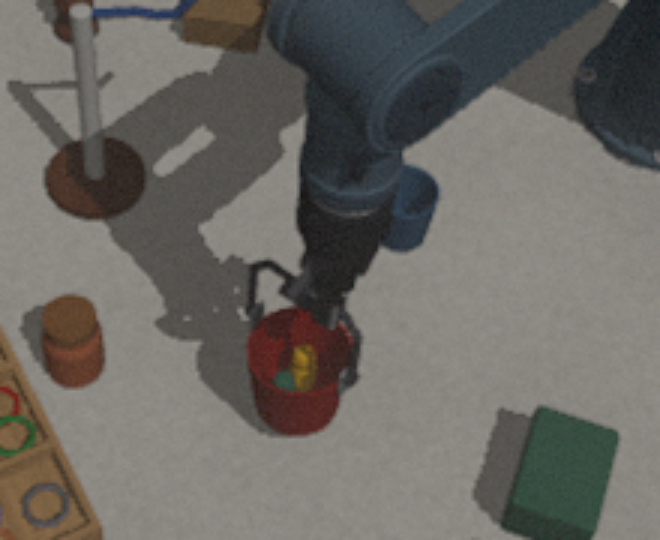

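The crop shows the pail hanging level from the fingers, the dolls inside at (300,370), and clear of the table. I'll raise it further and carry it to the tip side of the hook.

Request:
step_arm([
  [[0, 0, -0.04, 0, 0, 0], [0, 0, -0.08, 0, 0, 0], [0, 0, -0.13, 0, 0, 0], [0, 0, -0.15, 0, 0, 0], [0, 0, -0.15, 0, 0, 0], [0, 0, -0.15, 0, 0, 0], [0, 0, -0.15, 0, 0, 0], [0, 0, -0.15, 0, 0, 0], [0, 0, -0.1, 0, 0, 0], [0, 0, -0.05, 0, 0, 0], [0, 0, 0, 0, 0, 0]],
])

```text
time: 10.05
eef_pos: [0.5773, 0.1877, 0.3055]
eef_rot: [0.013, 0.562, 0.827, 0.018]
contact_force: [0.5, -0.6, -6.4]
finger_gap: 0.0049
grip_force: 87.7
```

```bash
cat >> h.py <<'E'
def hookpose(x,z,dy=0,a=0): return graspT(HY,a,pw([x,.028+dy,0],yaw=HY,o=SEAT*[1,1,0])+[0,0,z])
E
python3 - <<'E'
from h import *
C=cur();T=hookpose(-.08,.295);print(C[:3,3],T[:3,3],rows(T,24,C))
S=expm(logm(np.linalg.inv(C)@T).real/24);M=C
for i in range(24):
    M=M@S
    if i%4==3:print(M[:3,3])
E
```

```text
[0.57733784 0.18767539 0.30552437] [ 0.49652081 -0.11063867  0.301     ] [-0.1682 -0.0505  0.001   0.0006 -0.0002  0.0097]
[0.57949788 0.13507107 0.30459458]
[0.57522682 0.08259581 0.30367239]
[0.5645885  0.03103207 0.30280566]
[ 0.54774198 -0.01885135  0.30204139]
[ 0.52493911 -0.06631075  0.30142508]
[ 0.49652081 -0.11063867  0.301     ]
```

Request:
step_arm([
  [[-0.042, -0.0126, 0, 0, 0, 0.0024], [-0.084, -0.025, 0, 0, 0, 0.0048], [-0.126, -0.038, 0.001, 0.001, 0, 0.0073], [-0.168, -0.0505, 0.001, 0.0006, 0, 0.0097], [-0.168, -0.0505, 0.001, 0.0006, 0, 0.0097], [-0.168, -0.0505, 0.001, 0.0006, 0, 0.0097], [-0.168, -0.0505, 0.001, 0.0006, 0, 0.0097], [-0.168, -0.0505, 0.001, 0.0006, 0, 0.0097], [-0.168, -0.0505, 0.001, 0.0006, 0, 0.0097], [-0.168, -0.0505, 0.001, 0.0006, 0, 0.0097], [-0.168, -0.0505, 0.001, 0.0006, 0, 0.0097], [-0.168, -0.0505, 0.001, 0.0006, 0, 0.0097]],
])

```text
time: 11.05
eef_pos: [0.5685, 0.049, 0.3015]
eef_rot: [0.003, 0.687, 0.726, 0.011]
contact_force: [-0.4, -0.4, -6.8]
finger_gap: 0.005
grip_force: 87.7
```

Request:
step_arm([
  [[-0.168, -0.0505, 0.001, 0.0006, 0, 0.0097], [-0.168, -0.0505, 0.001, 0.0006, 0, 0.0097], [-0.168, -0.0505, 0.001, 0.0006, 0, 0.0097], [-0.168, -0.0505, 0.001, 0.0006, 0, 0.0097], [-0.168, -0.0505, 0.001, 0.0006, 0, 0.0097], [-0.168, -0.0505, 0.001, 0.0006, 0, 0.0097], [-0.168, -0.0505, 0.001, 0.0006, 0, 0.0097], [-0.168, -0.0505, 0.001, 0.0006, 0, 0.0097], [-0.126, -0.038, 0.001, 0.0005, 0, 0.0073], [-0.084, -0.025, 0, 0, 0, 0.0048], [-0.042, -0.0126, 0, 0, 0, 0.0024]],
])

```text
time: 11.97
eef_pos: [0.5239, -0.067, 0.299]
eef_rot: [-0.004, 0.785, 0.62, 0.005]
contact_force: [0.5, 0.6, -4.6]
finger_gap: 0.005
grip_force: 87.7
```

```bash
python3 - <<'E'
from h import *
C=cur();g=C[:3,3]+.006*C[:3,2];print("grasp in seat frame",Ro.from_euler("z",-HY).apply(g-SEAT),C[:3,2],np.arctan2(C[1,1],C[0,1]))
T=hookpose(-.08,.290);print(rows(T,8,C))
E
```

```text
grasp in seat frame [-0.06949667  0.07851422  0.04299609] [ 0.00271699  0.0122659  -0.99992108] -0.23345476542620233
[-0.0828 -0.0232  0.0044 -0.     -0.0005  0.0048]
```

Request:
step_arm([
  [[-0.083, -0.023, 0.0044, 0, -0.0005, 0.0048], [-0.083, -0.023, 0.0044, 0, -0.0005, 0.0048], [-0.083, -0.023, 0.0044, 0, -0.0005, 0.0048], [-0.083, -0.023, 0.0044, 0, -0.0005, 0.0048], [-0.083, -0.023, 0.0044, 0, -0.0005, 0.0048], [-0.083, -0.023, 0.0044, 0, -0.0005, 0.0048], [-0.083, -0.023, 0.0044, 0, -0.0005, 0.0048], [-0.083, -0.023, 0.0044, 0, -0.0005, 0.0048], [0, 0, 0, 0, 0, 0], [0, 0, 0, 0, 0, 0], [0, 0, 0, 0, 0, 0]],
])

```text
time: 12.88
eef_pos: [0.4973, -0.1098, 0.2961]
eef_rot: [-0.0, 0.82, 0.572, -0.0]
contact_force: [0.3, 0.1, -6.0]
finger_gap: 0.0047
grip_force: 87.7
```

```bash
python3 - <<'E'
from h import *
C=cur();g=C[:3,3]+.006*C[:3,2];print("grasp in seat frame",Ro.from_euler("z",-HY).apply(g-SEAT),C[:3,2],np.arctan2(C[1,1],C[0,1]))
a=env.camera("scene");b=env.camera("top");w=env.camera("wrist")
cv2.imwrite("pics/m6.png",np.hstack([cv2.resize(a["color"][90:240,150:300],(400,400)),cv2.resize(b["color"][130:230,250:350],(400,400))]))
look(HY,g)
E
```

```text
grasp in seat frame [-0.07957585  0.02902795  0.04005678] [-5.66578241e-04  6.45913241e-04 -9.99999631e-01] -0.3518593795282025
scene rim plane [-0.01658907  0.04845484 -0.09475838] ctr [ 0.00093787 -0.02377578 -0.08419671] min z 0.11720889444588167
scene -0.03 [-0.0005 -0.0198  0.0103] 4
top rim plane [-0.86002798 -0.34393851 -0.14562137] ctr [-0.03580006 -0.04333431 -0.10047044] min z 0.11215603756572953
```

View pics/m6.png

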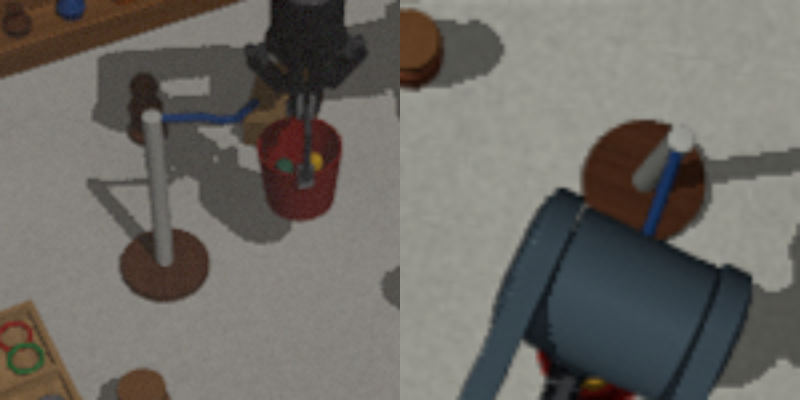

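The left half shows the pail hanging level beside the hook tip (240,115) with both dolls inside. The right half shows the arm over the hook's tip side. I'll move in along the hook now.

Request:
step_arm([
  [[-0.004, 0.04, 0, 0, 0, 0], [-0.004, 0.08, 0, 0, 0, 0], [-0.004, 0.12, 0, 0, 0, 0], [0, 0.14, 0, 0, 0, 0], [0, 0.14, 0, 0, 0, 0], [0, 0.14, 0, 0, 0, 0], [0, 0.14, 0, 0, 0, 0], [0, 0.12, 0, 0, 0, 0], [0, 0.08, 0, 0, 0, 0], [0, 0.05, 0, 0, 0, 0], [0, 0.02, 0, 0, 0, 0], [0, 0, 0, 0, 0, 0]],
])

```text
time: 14.13
eef_pos: [0.5723, -0.1385, 0.2957]
eef_rot: [-0.001, 0.82, 0.572, -0.0]
contact_force: [-0.6, -0.9, -5.4]
finger_gap: 0.0054
grip_force: 87.7
```

```bash
python3 - <<'E'
from h import *
C=cur();g=C[:3,3]+.006*C[:3,2];s=env.state();print("grasp in seat frame",Ro.from_euler("z",-HY).apply(g-SEAT),s["contact_force"],s["moment"])
a=env.camera("scene");w=env.camera("wrist")
cv2.imwrite("pics/m7.png",np.hstack([cv2.resize(a["color"][90:210,150:270],(400,400)),cv2.resize(w["color"][150:384,140:374],(400,400))]))
E
```

```text
grasp in seat frame [0.00074901 0.02825018 0.03969592] [-0.62180884 -0.88228677 -5.40832792] [ 0.17191574 -0.02940731  0.00175556]
```

View pics/m7.png

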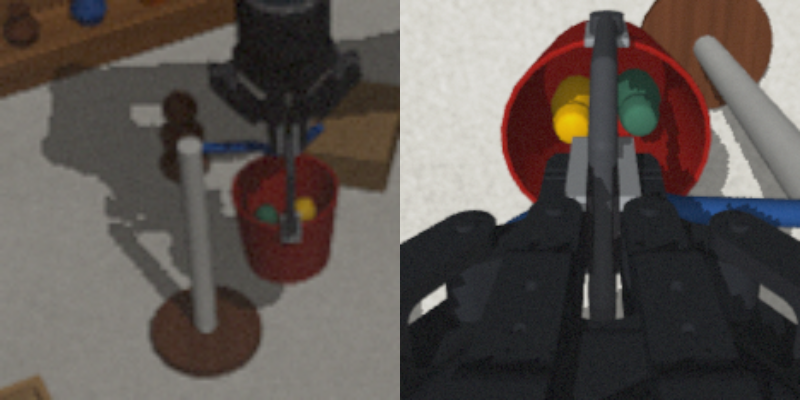

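In the left half the hook arm passes through the bail, with its tip showing beyond the fingers at (318,130). The wrist half shows the dolls inside and the hook under the bar. I'll lower it.

Request:
step_arm([
  [[0, 0, 0.03, 0, 0, 0], [0, 0, 0.05, 0, 0, 0], [0, 0, 0.07, 0, 0, 0], [0, 0, 0.07, 0, 0, 0], [0, 0, 0.07, 0, 0, 0], [0, 0, 0.07, 0, 0, 0], [0, 0, 0.06, 0, 0, 0], [0, 0, 0.04, 0, 0, 0], [0, 0, 0.03, 0, 0, 0], [0, 0, 0.02, 0, 0, 0], [0, 0, 0, 0, 0, 0]],
])

```text
time: 15.15
eef_pos: [0.5721, -0.1384, 0.2574]
eef_rot: [-0.001, 0.82, 0.572, -0.0]
contact_force: [0.2, -0.0, -5.5]
finger_gap: 0.005
grip_force: 87.7
```

Request:
step_arm([
  [[0, 0, 0.02, 0, 0, 0], [0, 0, 0.02, 0, 0, 0], [0, 0, 0, 0, 0, 0]],
])

```text
time: 15.4
eef_pos: [0.5721, -0.1384, 0.2545]
eef_rot: [-0.0, 0.82, 0.572, -0.0]
contact_force: [-1.0, 0.0, -5.6]
finger_gap: 0.0048
grip_force: 87.7
```

Request:
step_arm([
  [[0, 0, 0.02, 0, 0, 0], [0, 0, 0.015, 0, 0, 0], [0, 0, 0, 0, 0, 0]],
])

```text
time: 15.65
eef_pos: [0.5725, -0.1388, 0.2529]
eef_rot: [0.0, 0.82, 0.572, -0.0]
contact_force: [-1.2, 0.3, 0.2]
finger_gap: 0.0052
grip_force: 88.1
```

Request:
step_arm([
  [[0, 0, 0.003, 0, 0, 0], [0, 0, 0, 0, 0, 0], [0, 0, 0, 0, 0, 0], [0, 0, 0, 0, 0, 0]],
], squeeze=20)

```text
time: 15.98
eef_pos: [0.5725, -0.1388, 0.2526]
eef_rot: [0.0, 0.82, 0.572, -0.0]
contact_force: [-2.0, -0.9, 3.6]
finger_gap: 0.0049
grip_force: 88.3
```

Request:
step_arm([
  [[0, 0, 0, 0, 0, 0], [0, 0, 0, 0, 0, 0], [0, 0, 0, 0, 0, 0], [0, 0, 0, 0, 0, 0], [0, 0, 0, 0, 0, 0], [0, 0, 0, 0, 0, 0]],
], gripper=36)

```text
time: 16.48
eef_pos: [0.5722, -0.1383, 0.2517]
eef_rot: [-0.0, 0.82, 0.572, -0.0]
contact_force: [0.4, -0.6, 0.0]
finger_gap: 0.0359
grip_force: 0.0
```

```bash
python3 - <<'E'
from h import *
s=env.state();C=cur();g=C[:3,3]+.006*C[:3,2];print(Ro.from_euler("z",-HY).apply(g-SEAT),s["contact_force"],s["moment"],s["finger_gap"])
a=env.camera("scene");w=env.camera("wrist")
cv2.imwrite("pics/m8.png",np.hstack([cv2.resize(a["color"][90:210,150:270],(400,400)),cv2.resize(w["color"][150:384,140:374],(400,400))]))
E
```

```text
[ 0.00057777  0.02832427 -0.00430737] [ 0.38345368 -0.57841158  0.01157345] [-0.00387048 -0.01442367  0.01363447] 0.035911525127863726
```

View pics/m8.png

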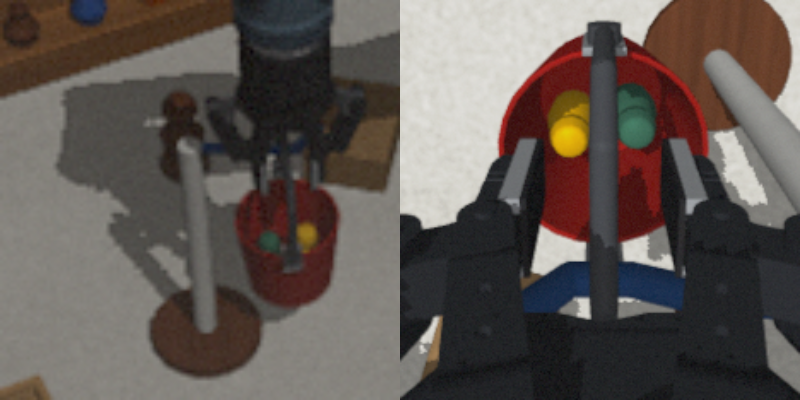

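The pail hangs on the hook. The wrist half shows the bar at about (603,280) crossing the blue trough, with both fingers clear of the rod. I'll withdraw straight up.

Request:
step_arm([
  [[0, 0, -0.05, 0, 0, 0], [0, 0, -0.1, 0, 0, 0], [0, 0, -0.15, 0, 0, 0], [0, 0, -0.2, 0, 0, 0], [0, 0, -0.2, 0, 0, 0], [0, 0, -0.2, 0, 0, 0], [0, 0, -0.2, 0, 0, 0], [0, 0, -0.2, 0, 0, 0], [0, 0, -0.1, 0, 0, 0], [0, 0, 0, 0, 0, 0], [0, 0, 0, 0, 0, 0], [0, 0, 0, 0, 0, 0]],
])

```text
time: 17.58
eef_pos: [0.5719, -0.1383, 0.356]
eef_rot: [-0.001, 0.82, 0.572, -0.001]
contact_force: [0.4, 0.4, -0.7]
finger_gap: 0.0363
grip_force: 0.0
```

Request:
step_arm([
  [[0, 0, 0, 0, 0, 0], [0, 0, 0, 0, 0, 0], [0, 0, 0, 0, 0, 0], [0, 0, 0, 0, 0, 0], [0, 0, 0, 0, 0, 0], [0, 0, 0, 0, 0, 0], [0, 0, 0, 0, 0, 0], [0, 0, 0, 0, 0, 0], [0, 0, 0, 0, 0, 0], [0, 0, 0, 0, 0, 0], [0, 0, 0, 0, 0, 0], [0, 0, 0, 0, 0, 0]],
])

```text
time: 18.58
eef_pos: [0.5723, -0.1385, 0.3568]
eef_rot: [-0.0, 0.82, 0.572, -0.0]
contact_force: [-0.6, 0.0, -0.8]
finger_gap: 0.036
grip_force: 0.0
```

```bash
python3 - <<'E'
from h import *
a=env.camera("scene");w=env.camera("wrist");b=env.camera("scene")
print(env.state()["contact_force"],np.abs(a["color"][150:200,210:270].astype(int)-b["color"][150:200,210:270]).mean())
cv2.imwrite("pics/m9.png",np.hstack([cv2.resize(a["color"][90:210,150:270],(400,400)),cv2.resize(w["color"][150:384,140:374],(400,400))]))
E
```

```text
[-0.18702973  0.03946673 -0.04968803] 3.156111111111111
```

View pics/m9.png

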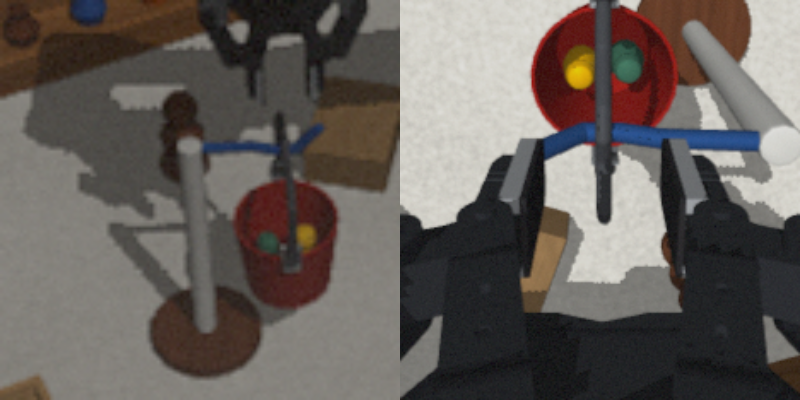

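The pail hangs level and still on the hook, which crosses the bail at about (603,135), with both dolls inside and the gripper clear.

```bash
python3 -c "
from station import env
print(env.close_job())"
```

```text
the job is handed in; nothing more can be done
None
```

I swung the bail upright with the pail standing and hung the pail by its bail on the blue hook, level and still with both dolls inside; the job was handed in at about 19 s with no verdict returned.

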